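# Click-test returned push-latch switches and sort them

### The job

Test every loose switch on the cardboard sheet: press its button fully in, let go, and see whether it stays in. Then lay those that latch in the carton that already holds a good switch, buttons left in, and those whose button springs back out in the carton that holds the broken switch with no button, each on the carton's floor and none on top of another. Put no switch into a carton before its button has been pressed, leave the two switches already there in their cartons, and leave the other things on the bench alone.

Things in the scene. Friction and masses are not known exactly. Their poses are not given: they have to be found in the camera images.
- switch1: push-latch switch, maybe absent: black housing 66 x 42 x 32 mm (own x, y, z), on its top a steel collar 38 mm across, 4 mm high, brass studs 5 mm high at x = +-26 mm, and in the middle a round white button 30 mm across. 0.13 to 0.21 kg. Origin: centre of the underside; z points out of the button. Starts loose on the sheet, button up, untested. Good and failing ones look the same
- switch2: push-latch switch, maybe absent: black housing 66 x 42 x 32 mm (own x, y, z), on its top a steel collar 38 mm across, 4 mm high, brass studs 5 mm high at x = +-26 mm, and in the middle a round white button 30 mm across. 0.13 to 0.21 kg. Origin: centre of the underside; z points out of the button. Starts loose on the sheet, button up, untested. Good and failing ones look the same
- switch3: push-latch switch, maybe absent: black housing 66 x 42 x 32 mm (own x, y, z), on its top a steel collar 38 mm across, 4 mm high, brass studs 5 mm high at x = +-26 mm, and in the middle a round white button 30 mm across. 0.13 to 0.21 kg. Origin: centre of the underside; z points out of the button. Starts loose on the sheet, button up, untested. Good and failing ones look the same
- switch4: push-latch switch, maybe absent: black housing 66 x 42 x 32 mm (own x, y, z), on its top a steel collar 38 mm across, 4 mm high, brass studs 5 mm high at x = +-26 mm, and in the middle a round white button 30 mm across. 0.13 to 0.21 kg. Origin: centre of the underside; z points out of the button. Starts loose on the sheet, button up, untested. Good and failing ones look the same
- switch5: push-latch switch, maybe absent: black housing 66 x 42 x 32 mm (own x, y, z), on its top a steel collar 38 mm across, 4 mm high, brass studs 5 mm high at x = +-26 mm, and in the middle a round white button 30 mm across. 0.13 to 0.21 kg. Origin: centre of the underside; z points out of the button. Starts loose on the sheet, button up, untested. Good and failing ones look the same
- switch1_button (a joint): how far in the button is (m): 0 = out, top 56 mm above the underside; 0.016 = fully in, top at 40 mm, on a solid stop. Pressing takes 4 to 6 N, more at the stop: go slowly. Pressed fully and let go, a good one stays in (0.014 to 0.016); a failing one springs back and rests at 0.003 to 0.006, not 0. A good one pressed part way stays part way: press it on
- switch2_button (a joint): how far in the button is (m): 0 = out, top 56 mm above the underside; 0.016 = fully in, top at 40 mm, on a solid stop. Pressing takes 4 to 6 N, more at the stop: go slowly. Pressed fully and let go, a good one stays in (0.014 to 0.016); a failing one springs back and rests at 0.003 to 0.006, not 0. A good one pressed part way stays part way: press it on
- switch3_button (a joint): how far in the button is (m): 0 = out, top 56 mm above the underside; 0.016 = fully in, top at 40 mm, on a solid stop. Pressing takes 4 to 6 N, more at the stop: go slowly. Pressed fully and let go, a good one stays in (0.014 to 0.016); a failing one springs back and rests at 0.003 to 0.006, not 0. A good one pressed part way stays part way: press it on
- switch4_button (a joint): how far in the button is (m): 0 = out, top 56 mm above the underside; 0.016 = fully in, top at 40 mm, on a solid stop. Pressing takes 4 to 6 N, more at the stop: go slowly. Pressed fully and let go, a good one stays in (0.014 to 0.016); a failing one springs back and rests at 0.003 to 0.006, not 0. A good one pressed part way stays part way: press it on
- switch5_button (a joint): how far in the button is (m): 0 = out, top 56 mm above the underside; 0.016 = fully in, top at 40 mm, on a solid stop. Pressing takes 4 to 6 N, more at the stop: go slowly. Pressed fully and let go, a good one stays in (0.014 to 0.016); a failing one springs back and rests at 0.003 to 0.006, not 0. A good one pressed part way stays part way: press it on
- switch1_mid (a point): the centre of the housing of switch1, 16 mm above its underside
- switch2_mid (a point): the centre of the housing of switch2, 16 mm above its underside
- switch3_mid (a point): the centre of the housing of switch3, 16 mm above its underside
- switch4_mid (a point): the centre of the housing of switch4, 16 mm above its underside
- switch5_mid (a point): the centre of the housing of switch5, 16 mm above its underside
- carton_a: open orange carton, fixed, outer 190 x 190 mm, 50 mm high, walls and floor 4 mm; origin: centre of its underside. A flap slopes down outside the wall farthest from the sheet. Each inner corner (centre 45 mm from the middle in x and y) has room for one switch, its length along the carton's x, with fingers on its y sides; one corner is taken
- carton_b: open orange carton, fixed, outer 190 x 190 mm, 50 mm high, walls and floor 4 mm; origin: centre of its underside. A flap slopes down outside the wall farthest from the sheet. Each inner corner (centre 45 mm from the middle in x and y) has room for one switch, its length along the carton's x, with fingers on its y sides; one corner is taken
- stocked: a switch of the same kind and size, known good, button latched in (top 40 mm above its underside); it lies loose in one of the two cartons: that one is the stock carton. Origin: centre of the underside
- broken: a switch housing of the same size whose button is missing (only a black disc within the steel collar, flat, 37 mm high); it lies loose in the other carton: that one is the reject carton. Origin: centre of the underside
- sheet: cardboard sheet 290 x 230 x 3 mm, fixed on the bench, on which the untested switches lie; origin: centre of its underside
- parts_box: bystander: closed orange parts box, 70 x 120 x 50 mm; origin: centre of its underside
- tape_roll: bystander: roll of clear packing tape lying flat, 100 mm across, 48 mm high; origin: centre of its underside
- spray_can: bystander: upright spray can, 54 mm across, 150 mm high; origin: centre of its underside
Not all that is in view belongs to the job. Leave any pink look-alike of the switch4 alone. Leave any green look-alike of the switch5 alone.

How it is judged:
By the outcome, as a careful person would: the job done as asked, in the order asked, and still so for the second after the job is handed in, with the robot touching nothing.
Of switch1, switch2, switch3, switch4, switch5 only 4 to 5 are there at a start; the rules pass over those that are not, and their reading is None.
At some moment in a run one of switch1, switch2, switch3, switch4, switch5 may be knocked a few centimetres aside while the robot is not near it.
Once in a run the grip may slacken for a moment while it holds something.
It also fails if it takes over 208 s, if anything falls off the work surface, if the arm or the gripper's body presses on something with over 40 N, if the wrist force passes 120 N, or if a joint passes its speed limit or range.

### The arm

A 6-joint arm with a two-finger parallel gripper is mounted at the origin on the work surface. World frame = base frame: x ahead of the robot, y to its left, z up, the work surface at z = 0. Lengths are in m, angles in degrees, forces in N, time in s.
With the tool pointing down it reaches from about 0.35 to 0.875 m from the base axis. Payload 4.2 kg.
Tool frame: the origin (TCP) lies at the very end of the fingers, on their centre line; the grasp point (between the pads) lies 19 mm behind it; z points along the fingers, x is the direction in which the jaws open and shut, and the axes are right-handed (so a half turn about z gives the same grasp; the last joint's range is limited). The gripper opens to 87 mm and grips with 3 to 60 N. Pads are 19 mm wide; open, the fingers measure 117 mm over their backs; the gripper's body (75 mm by 190 mm) begins 51 mm behind the grasp point.
Start: joints at [86.322, 22.042, 0.453, 0, -68.411, -14.817], TCP at [0.198, 0.593, 0.223] pointing down, gripper open.
Joint ranges: [-179.83, 179.83], [-69.29, 118.12], [-61.27, 80.66], [-181.25, 117.63], [-171.15, -9.14], [-177.46, 177.46]. Speed limits (degrees/s): [159.86, 159.86, 180, 180, 180, 180].

### API

Orientations are given as a 3x3 rotation matrix whose columns are the frame's x, y, z axes.
In Python, from station import r gives the robot as it stands.
- The arm moves only by the tool move_arm, never from a script. Its argument "series" is a list that holds one entry, the list of rows, each a list of 7 numbers: the shift along the tool's x, y, z in cm, then the turn, a rotation vector about the tool's x, y, z in degrees, then the opening, from -1 (shut) to 1 (fully open). In form: [[[dx, dy, dz, wx, wy, wz, fingers], ...]]. A call has 1 to 12 rows; each row shifts and turns the commanded pose from where the row before left it, along the tool's axes as they then stand; what a row does not reach is not made up. A row lasts 1/8 s, in which the tool goes at most 62.5 mm and 10.7 degrees, less where a joint would pass 70% of its speed; a pose out of reach is approached as far as the arm can. A call is refused whole if a number of a shift passes 6.25 or a number of a turn 10.7, either way. A call with a gripper value outside its range is refused whole. The fingers move at their own pace and stop on an object; the grip force is fixed at half the most. Time passes only in rows, so rows that do not move let the fingers close. It gives the time, the measured TCP pose, the force and the opening at its end, in the units of the state.
- r.sense(): the state, without advancing time (a new reading comes with each control period).
- r.capture(name): name is "scene" or "top"; returns a dict with "color" (384x512x3 uint8, blue, green, red), "fx", "fy", "cx", "cy" (pixels), "rvec" (rotation vector, rad) and "tvec" (3), from world to camera coordinates, as OpenCV has them. Camera axes: x right, y down, z forward; pixel columns grow to the right and rows downward; lengths in m; the calibration is good to about 2 mm. A picture is of the moment at which its call begins. There is no depth.
- r.finish_job(): hands the job in, once; it reports no verdict.
The state is a dict: "time_s": time; "joints": joint angles; "joint_velocities": joint speeds; "effort": joint torques, N m; "tcp_pos": TCP position; "ee_rot": TCP orientation; "wrist_force": force on the tool from outside, world axes, zero at the start; "moment": the same for the moment, N m; "gripper_width": opening from 0.0 (shut) to 1.0 (fully open).
Only numpy, scipy, OpenCV 4.12 (cv2) and the standard library are available. Lean on these libraries where they do the work, as an engineer would, in place of code of your own. Each camera call takes 0.05 s, during which the arm holds its last target.

## Working session

There is one attempt and no reset: what is moved stays moved. The work goes in short steps, Python scripts to look and compute and a tool call to move; the robot and the scene stay as the last step left them, time stands still between calls to the robot, and variables do not carry over. Pictures are saved under pics/ and viewed, and the job is handed in when it is done.

Besides the shell and the picture viewer there is one more tool, called after "Request:" as name(argument=value, ...), one argument or row to a line, values as JSON. move_arm: Moves the arm, as the interface text tells. Its arguments: {"type":"object","properties":{"series":{"type":"array","items":{"type":"array","items":{"type":"array","items":{"type":"number"}}}}},"required":["series"]}

```bash
ls; mkdir -p pics
python3 - <<'E'
from station import r
import cv2
print(r.sense())
for n in("scene","top"):
    c=r.capture(n); cv2.imwrite(f"pics/{n}0.png",c["color"]); print(n,{k:v for k,v in c.items() if k!="color"})
E
```

```text
pics
{'time_s': 0.0, 'joints': array([ 8.63227648e+01,  2.20891368e+01,  3.79933081e-01, -2.54748781e-02,
       -6.84137085e+01, -1.48175528e+01]), 'joint_velocities': array([0.06321653, 0.02999125, 0.03325839, 0.01376794, 0.07617699,
       0.02076424]), 'effort': array([-5.48005446e-04, -3.90668964e+01,  1.87402761e+01,  4.21992436e+00,
        1.10252472e-02, -1.90599062e-04]), 'tcp_pos': array([0.19805879, 0.59214567, 0.2214869 ]), 'ee_rot': array([[-3.17373335e-01, -9.48300513e-01, -5.50168928e-04],
       [-9.48298168e-01,  3.17373776e-01, -2.11425420e-03],
       [ 2.17955754e-03, -1.49283720e-04, -9.99997614e-01]]), 'wrist_force': array([-0.13552193,  0.57272476,  0.505903  ]), 'moment': array([ 0.03847951, -0.01592118, -0.01644906]), 'gripper_width': 1.0003809313822492}
scene {'fx': 357.2397305195663, 'fy': 357.2397305195663, 'cx': 256.76782449406437, 'cy': 192.18398610249332, 'rvec': array([ 1.66885966,  2.05065972, -0.69392589]), 'tvec': array([ 0.09412788, -0.46560238,  1.37530679])}
top {'fx': 373.30596149323395, 'fy': 373.30596149323395, 'cx': 258.9547564568549, 'cy': 192.11072276517285, 'rvec': array([ 2.19818656, -2.14742373,  0.09095891]), 'tvec': array([0.00782623, 0.64040762, 1.13044   ])}
```

View pics/scene0.png

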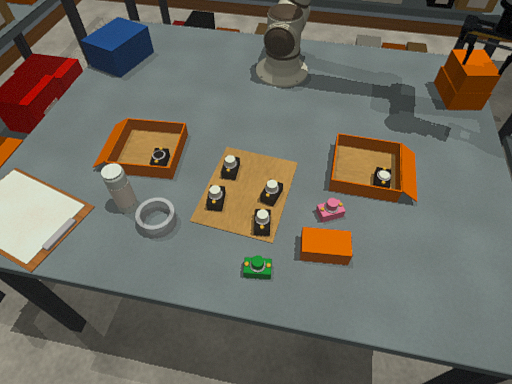

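View pics/top0.png

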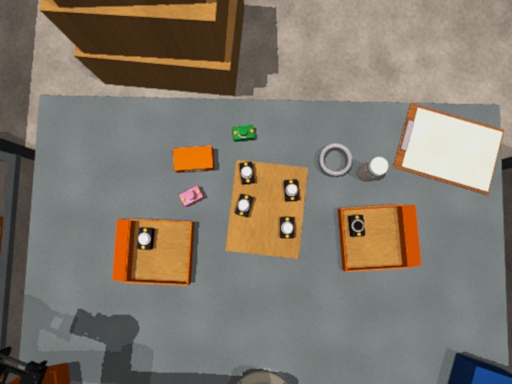

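```bash
cat > h.py <<'E'
from station import r
import cv2, numpy as np
def cam(n):
    c=r.capture(n); R=cv2.Rodrigues(c["rvec"])[0]; K=np.array([[c["fx"],0,c["cx"]],[0,c["fy"],c["cy"]],[0,0,1]])
    c["R"]=R;c["K"]=K;return c
def back(c,uv,z):
    d=c["R"].T@np.linalg.inv(c["K"])@np.array([uv[0],uv[1],1.]); o=-c["R"].T@c["tvec"]
    return o+d*(z-o[2])/d[2]
def proj(c,p):
    q=c["K"]@(c["R"]@np.array(p)+c["tvec"]); return q[:2]/q[2]
def rect(c,x0,x1,y0,y1,z,s=1500):
    # orthophoto at plane z: cols = -y, rows = -x ; s px per m
    w=int((y1-y0)*s);h=int((x1-x0)*s)
    src=np.float32([[0,0],[w,0],[w,h],[0,h]])
    dst=np.float32([proj(c,(x1,y1,z)),proj(c,(x1,y0,z)),proj(c,(x0,y0,z)),proj(c,(x0,y1,z))])
    M=cv2.getPerspectiveTransform(dst,src)
    return cv2.warpPerspective(c["color"],M,(w,h),flags=cv2.INTER_CUBIC)
def st():
    s=r.sense(); print("t %.2f"%s["time_s"],"tcp",np.round(s["tcp_pos"],4),"F",np.round(s["wrist_force"],1),"g %.3f"%s["gripper_width"]); return s
E
python3 - <<'E'
from h import *
c=cam("top")
for uv in [(235,160),(308,167),(299,258),(226,250)]: print(back(c,uv,0.003)) 
print("switches",[back(c,uv,0.059).round(3) for uv in [(247,173),(291,190),(244,205),(287,228)]])
cv2.imwrite("pics/ortho0.png",rect(c,.38,.70,-.17,.13,.035,1800)) 
print("L",[back(c,uv,0.05).round(3) for uv in [(130,219),(193,221),(191,285),(128,282)]])
print("R",[back(c,uv,0.05).round(3) for uv in [(340,207),(400,206),(406,267),(343,270)]])
E
```

```text
[0.7437028  0.10201714 0.003     ]
[ 0.7264087 -0.131626   0.003    ]
[ 0.43870013 -0.10694288  0.003     ]
[0.45798532 0.12184877 0.003     ]
switches [array([0.695, 0.06 , 0.059]), array([ 0.646, -0.074,  0.059]), array([0.597, 0.067, 0.059]), array([ 0.531, -0.064,  0.059])]
L [array([0.547, 0.412, 0.05 ]), array([0.546, 0.22 , 0.05 ]), array([0.355, 0.219, 0.05 ]), array([0.359, 0.407, 0.05 ])]
R [array([ 0.598, -0.224,  0.05 ]), array([ 0.606, -0.406,  0.05 ]), array([ 0.424, -0.422,  0.05 ]), array([ 0.41 , -0.234,  0.05 ])]
```

View pics/ortho0.png

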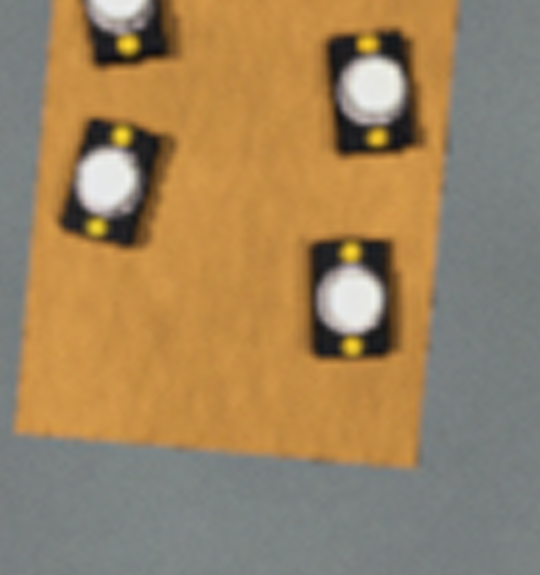

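```bash
cat >> h.py <<'E'
def studs(c,x0,x1,y0,y1,z=0.040,s=2000,dbg=None):
    im=rect(c,x0,x1,y0,y1,z,s); hsv=cv2.cvtColor(im,cv2.COLOR_BGR2HSV)
    m=((hsv[...,0]>20)&(hsv[...,0]<33)&(hsv[...,1]>150)&(hsv[...,2]>140)).astype(np.uint8)
    n,l,stt,ce=cv2.connectedComponentsWithStats(m)
    P=[]
    for i in range(1,n):
        if stt[i,4]>30: P.append((x1-(ce[i,1]+.5)/s,y1-(ce[i,0]+.5)/s,stt[i,4]))
    out=[]
    for i in range(len(P)):
        for j in range(i+1,len(P)):
            a=np.array(P[i][:2]);b=np.array(P[j][:2]);d=np.linalg.norm(a-b)
            if .044<d<.060:
                v=a-b; yaw=np.degrees(np.arctan2(v[1],v[0])); yaw=(yaw+90)%180-90
                out.append((*(a+b)/2,yaw,d))
    if dbg: cv2.imwrite(dbg,im)
    return P,out
def whites(c,x0,x1,y0,y1,z=.059,s=2000):
    im=rect(c,x0,x1,y0,y1,z,s); m=(im.min(axis=2)>150).astype(np.uint8)
    n,l,stt,ce=cv2.connectedComponentsWithStats(m)
    return [(round(x1-ce[i,1]/s,4),round(y1-ce[i,0]/s,4),stt[i,4]) for i in range(1,n) if stt[i,4]>500]
E
python3 - <<'E'
from h import *
c=cam("top")
P,o=studs(c,.42,.76,-.14,.14); print(len(P))
for q in o: print(np.round(q,4))
print(whites(c,.42,.76,-.14,.14))
for nm,b in (("L",(.32,.58,.19,.45)),("R",(.38,.64,-.46,-.20))):
    P,o=studs(c,*b,z=.041,dbg=f"pics/c{nm}.png"); print(nm,[np.round(q,4) for q in o])
E
```

```text
8
[0.7005 0.0627 8.9409 0.0523]
[ 0.6495  0.0603 -3.834   0.0505]
[ 0.649  -0.0766  5.8167  0.052 ]
[  0.5988   0.069  -15.4013   0.0528]
[ 0.5334 -0.0649  0.8876  0.0523]
[(np.float64(0.6993), np.float64(0.0637), np.int32(3275)), (np.float64(0.648), np.float64(-0.0751), np.int32(3545)), (np.float64(0.5986), np.float64(0.0699), np.int32(3389)), (np.float64(0.5331), np.float64(-0.0633), np.int32(3613))]
L [array([ 0.4899,  0.37  , -3.5607,  0.0522])]
R [array([ 0.5446, -0.2803,  5.8902,  0.0523])]
```

View pics/cL.png

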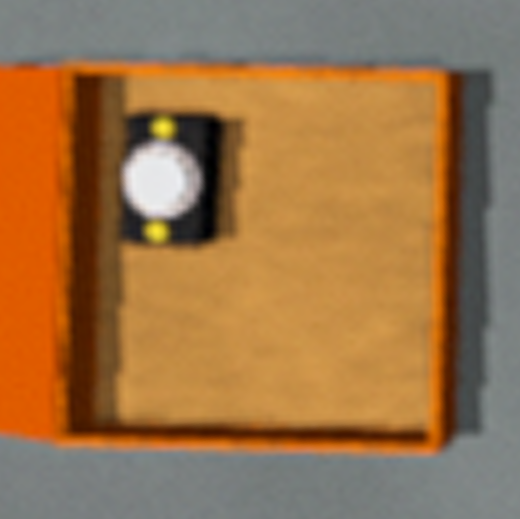

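View pics/cR.png

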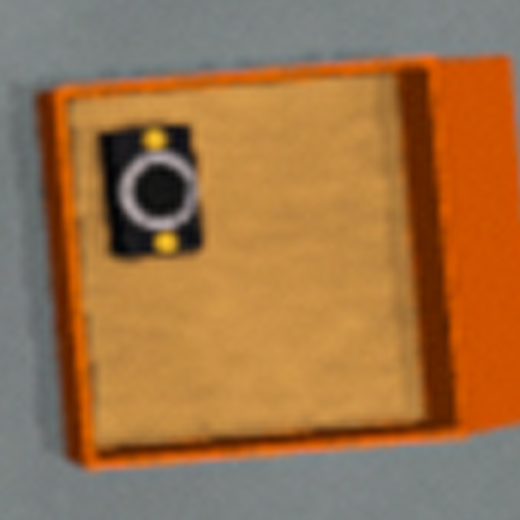

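Run:
```python
from h import *
c=cam("top")
a=rect(c,.33,.57,.20,.44,.05,2400);b=rect(c,.39,.63,-.44,-.20,.05,2400)
cv2.imwrite("pics/L5.png",a);cv2.imwrite("pics/R5.png",b)
```

```text
(no output)
```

View pics/L5.png

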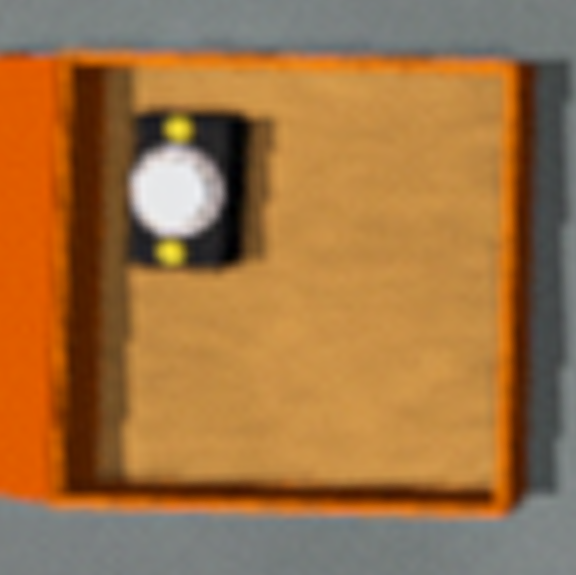

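View pics/R5.png

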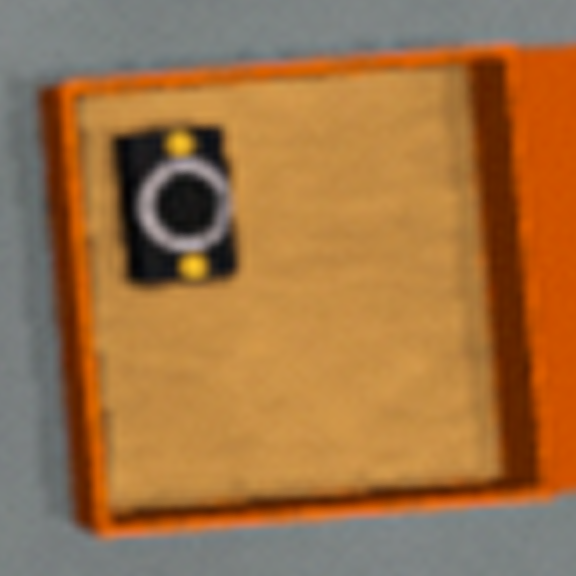

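Request:
move_arm(
  series=[
    [[0,0,0,0,0,-9.3,-1],[0,0,0,0,0,-9.2,-1],[4.2,-4.2,0,0,0,0,-1],[4.2,-4.2,0,0,0,0,-1],[4.2,-4.2,0,0,0,0,-1],[4.2,-4.2,0,0,0,0,-1],[4.2,-4.2,0,0,0,0,-1],[4.2,-4.2,0,0,0,0,-1],[4.2,-4.2,0,0,0,0,-1],[4.2,-4.2,0,0,0,0,-1],[4.2,-4.2,0,0,0,0,-1],[4.2,-4.2,0,0,0,0,-1]],
  ],
)

```text
time_s: 1.75
tcp_pos: [0.6194, 0.1712, 0.2225]
ee_rot: [[0.0, -1.0, 0.0], [-1.0, -0.0, 0.0], [-0.0, -0.0, -1.0]]
wrist_force: [-0.3, -0.2, 0.4]
gripper_width: 0.007
```

Run:
```python
from h import *
s=st(); print(s["ee_rot"].round(3));
```

```text
t 1.75 tcp [0.6194 0.1712 0.2225] F [-0.3 -0.2  0.4] g 0.007
[[ 0. -1.  0.]
 [-1. -0.  0.]
 [-0. -0. -1.]]
```

Request:
move_arm(
  series=[
    [[3.6,-2.7,1.5,0,0,0,-1],[3.6,-2.7,2.5,0,0,0,-1],[3.6,-2.7,2.5,0,0,0,-1],[0,0,4,0,0,0,-1],[0,0,4,0,0,0,-1],[0,0,0,0,0,0,-1]],
  ],
)

```text
time_s: 2.5
tcp_pos: [0.6966, 0.0638, 0.0733]
ee_rot: [[-0.001, -1.0, -0.009], [-1.0, 0.001, -0.002], [0.002, 0.009, -1.0]]
wrist_force: [-0.1, 0.8, -0.1]
gripper_width: 0.005
```

Request:
move_arm(
  series=[
    [[0,-0.2,0.6,0,0,0,-1],[0,0,0.6,0,0,0,-1],[0,0,0.2,0,0,0,-1],[0,0,0.2,0,0,0,-1],[0,0,0.2,0,0,0,-1],[0,0,0.2,0,0,0,-1],[0,0,0.2,0,0,0,-1],[0,0,0.2,0,0,0,-1],[0,0,0.2,0,0,0,-1],[0,0,0.2,0,0,0,-1]],
  ],
)

```text
time_s: 3.75
tcp_pos: [0.7015, 0.0648, 0.0498]
ee_rot: [[0.0, -1.0, 0.0], [-1.0, -0.0, 0.0], [-0.0, -0.0, -1.0]]
wrist_force: [-0.5, 1.8, 3.8]
gripper_width: 0.006
```

Request:
move_arm(
  series=[
    [[0,0,0.2,0,0,0,-1],[0,0,0.2,0,0,0,-1],[0,0,0.2,0,0,0,-1],[0,0,0.1,0,0,0,-1],[0,0,0,0,0,0,-1]],
  ],
)

```text
time_s: 4.38
tcp_pos: [0.7015, 0.0648, 0.0435]
ee_rot: [[0.0, -1.0, 0.001], [-1.0, -0.0, -0.0], [0.0, -0.001, -1.0]]
wrist_force: [-2.8, 0.4, 7.7]
gripper_width: 0.004
```

Request:
move_arm(
  series=[
    [[0,0,0.1,0,0,0,-1],[0,0,0,0,0,0,-1]],
  ],
)

```text
time_s: 4.62
tcp_pos: [0.7015, 0.0648, 0.0434]
ee_rot: [[0.001, -1.0, 0.001], [-1.0, -0.001, -0.0], [0.0, -0.001, -1.0]]
wrist_force: [-3.3, 1.1, 10.2]
gripper_width: 0.003
```

Request:
move_arm(
  series=[
    [[0,0,-0.3,0,0,0,-1],[0,0,-0.4,0,0,0,-1],[0,0,0,0,0,0,-1]],
  ],
)

```text
time_s: 5.0
tcp_pos: [0.7015, 0.0648, 0.0487]
ee_rot: [[0.0, -1.0, 0.0], [-1.0, -0.0, 0.0], [-0.0, -0.0, -1.0]]
wrist_force: [-0.0, 1.0, 3.3]
gripper_width: 0.004
```

Request:
move_arm(
  series=[
    [[0,0,-2.4,0,0,0,-1],[-0.2,5.1,0,0,0,0,-1],[-0.2,5.2,0,0,0,0,-1],[0,0,0,0,0,0,-1],[0,0,1.1,0,0,0,-1],[0,0,0.2,0,0,0,-1],[0,0,0.2,0,0,0,-1],[0,0,0.2,0,0,0,-1],[0,0,0.2,0,0,0,-1],[0,0,0.2,0,0,0,-1],[0,0,0.2,0,0,0,-1],[0,0,0,0,0,0,-1]],
  ],
)

```text
time_s: 6.5
tcp_pos: [0.5987, 0.0688, 0.0494]
ee_rot: [[0.0, -1.0, 0.001], [-1.0, -0.0, 0.0], [-0.0, -0.001, -1.0]]
wrist_force: [0.3, 0.6, 1.7]
gripper_width: 0.005
```

Request:
move_arm(
  series=[
    [[0,0,0.2,0,0,0,-1],[0,0,0.2,0,0,0,-1],[0,0,0.2,0,0,0,-1],[0,0,0.1,0,0,0,-1],[0,0,0.1,0,0,0,-1],[0,0,0,0,0,0,-1]],
  ],
)

```text
time_s: 7.25
tcp_pos: [0.5988, 0.0689, 0.0433]
ee_rot: [[0.001, -1.0, 0.001], [-1.0, -0.001, -0.0], [0.0, -0.001, -1.0]]
wrist_force: [-2.8, 1.1, 11.4]
gripper_width: 0.005
```

Request:
move_arm(
  series=[
    [[0,0,-0.3,0,0,0,-1],[0,0,-0.4,0,0,0,-1],[0,0,0,0,0,0,-1]],
  ],
)

```text
time_s: 7.62
tcp_pos: [0.5979, 0.0685, 0.0482]
ee_rot: [[-0.0, -1.0, -0.001], [-1.0, 0.0, -0.0], [0.0, 0.001, -1.0]]
wrist_force: [-0.3, -0.3, -0.5]
gripper_width: 0.0
```

Request:
move_arm(
  series=[
    [[0,0,-2.4,0,0,0,-1],[4.8,-1.7,0,0,0,0,-1],[4.8,-1.7,0,0,0,0,-1],[4.8,-1.6,0,0,0,0,-1],[0,0,0,0,0,0,-1],[0,0,1.1,0,0,0,-1],[0,0,0.2,0,0,0,-1],[0,0,0.2,0,0,0,-1],[0,0,0.2,0,0,0,-1],[0,0,0.2,0,0,0,-1],[0,0,0.2,0,0,0,-1],[0,0,0.2,0,0,0,-1]],
  ],
)

```text
time_s: 9.12
tcp_pos: [0.6486, -0.075, 0.0498]
ee_rot: [[0.0, -1.0, 0.001], [-1.0, -0.0, 0.0], [-0.0, -0.001, -1.0]]
wrist_force: [-0.3, 2.6, 2.9]
gripper_width: 0.002
```

Request:
move_arm(
  series=[
    [[0,0,0.2,0,0,0,-1],[0,0,0.2,0,0,0,-1],[0,0,0.2,0,0,0,-1],[0,0,0.1,0,0,0,-1],[0,0,0.1,0,0,0,-1],[0,0,0,0,0,0,-1]],
  ],
)

```text
time_s: 9.88
tcp_pos: [0.6487, -0.075, 0.0434]
ee_rot: [[0.001, -1.0, 0.001], [-1.0, -0.001, -0.0], [0.0, -0.001, -1.0]]
wrist_force: [-4.1, 3.0, 12.0]
gripper_width: 0.004
```

Request:
move_arm(
  series=[
    [[0,0,-0.3,0,0,0,-1],[0,0,-0.4,0,0,0,-1],[0,0,0,0,0,0,-1]],
  ],
)

```text
time_s: 10.25
tcp_pos: [0.6486, -0.0756, 0.0488]
ee_rot: [[0.0, -1.0, 0.001], [-1.0, -0.0, -0.0], [0.0, -0.001, -1.0]]
wrist_force: [-0.2, 1.2, 4.3]
gripper_width: 0.007
```

Request:
move_arm(
  series=[
    [[0,0,-2.4,0,0,0,-1],[-0.5,5.8,0,0,0,0,-1],[-0.6,5.7,0,0,0,0,-1],[0,0,0,0,0,0,-1],[0,0,1.1,0,0,0,-1],[0,0,0.2,0,0,0,-1],[0,0,0.2,0,0,0,-1],[0,0,0.2,0,0,0,-1],[0,0,0.2,0,0,0,-1],[0,0,0.2,0,0,0,-1],[0,0,0.2,0,0,0,-1],[0,0,0,0,0,0,-1]],
  ],
)

```text
time_s: 11.75
tcp_pos: [0.5339, -0.0642, 0.0495]
ee_rot: [[0.0, -1.0, 0.001], [-1.0, -0.0, 0.0], [-0.0, -0.001, -1.0]]
wrist_force: [1.1, -1.1, 2.0]
gripper_width: 0.005
```

Request:
move_arm(
  series=[
    [[0,0,0.2,0,0,0,-1],[0,0,0.2,0,0,0,-1],[0,0,0.2,0,0,0,-1],[0,0,0.1,0,0,0,-1],[0,0,0.1,0,0,0,-1],[0,0,0,0,0,0,-1]],
  ],
)

```text
time_s: 12.5
tcp_pos: [0.5339, -0.0642, 0.0433]
ee_rot: [[0.001, -1.0, 0.001], [-1.0, -0.001, -0.0], [0.0, -0.001, -1.0]]
wrist_force: [-1.5, 0.1, 12.8]
gripper_width: 0.003
```

Request:
move_arm(
  series=[
    [[0,0,-0.3,0,0,0,-1],[0,0,-0.4,0,0,0,-1],[0,0,0,0,0,0,-1]],
  ],
)

```text
time_s: 12.88
tcp_pos: [0.5328, -0.0642, 0.0482]
ee_rot: [[-0.0, -1.0, -0.001], [-1.0, 0.0, 0.0], [-0.0, 0.001, -1.0]]
wrist_force: [-1.0, -0.7, 0.8]
gripper_width: 0.004
```

Request:
move_arm(
  series=[
    [[0,0,-5,0,0,0,0.7],[-2,2,-5,0,0,0,0.7],[-4,2,-4,0,0,0,0.7],[-5,2,0,0,0,0,0.7],[-5,2,0,0,0,0,0.7],[-5,2,0,0,0,0,0.7],[0,0,0,0,0,0,0.7]],
  ],
)

```text
time_s: 13.75
tcp_pos: [0.432, 0.1482, 0.1883]
ee_rot: [[0.006, -1.0, -0.001], [-1.0, -0.006, 0.0], [-0.0, 0.001, -1.0]]
wrist_force: [0.5, 0.3, -0.1]
gripper_width: 0.722
```

Run:
```python
from h import *
st()
c=cam("top"); P,o=studs(c,.42,.76,-.14,.14); print(len(P))
for q in o: print(np.round(q,4))
print(whites(c,.42,.76,-.14,.14,z=.049))
s=cam("scene"); cv2.imwrite("pics/s1.png",np.hstack([cv2.resize(s["color"][135:255,190:310],None,fx=4,fy=4,interpolation=2),cv2.resize(s["color"][150:210,360:420],None,fx=4,fy=4,interpolation=2).repeat(2,0)[:480,:240]]))
cv2.imwrite("pics/t1.png",c["color"])
```

```text
t 13.75 tcp [0.432  0.1482 0.1883] F [ 0.5  0.3 -0.1] g 0.722
8
[0.7005 0.0627 8.8548 0.0523]
[ 0.6495  0.0604 -3.869   0.0505]
[ 0.649  -0.0766  5.9377  0.0519]
[  0.5987   0.0691 -15.377    0.0529]
[ 0.5335 -0.065   0.8023  0.0524]
[(np.float64(0.7), np.float64(0.0639), np.int32(3555)), (np.float64(0.6485), np.float64(-0.0755), np.int32(3760)), (np.float64(0.5983), np.float64(0.0692), np.int32(3965)), (np.float64(0.5334), np.float64(-0.064), np.int32(4084))]
```

View pics/s1.png

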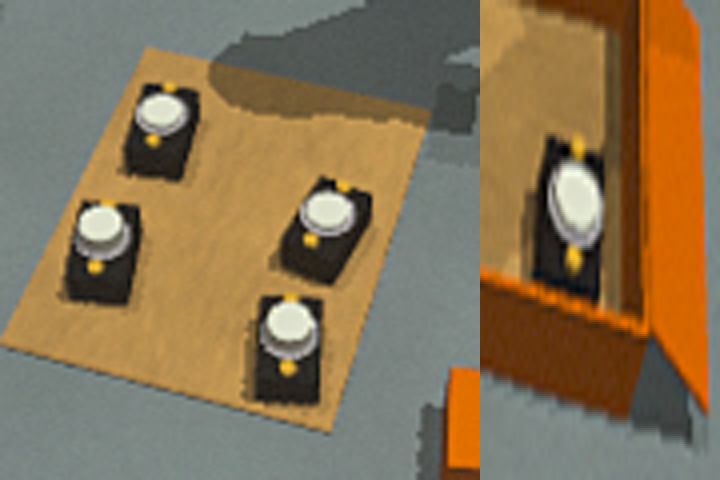

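View pics/t1.png

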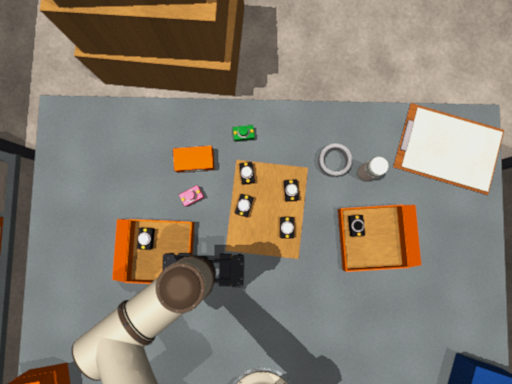

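Request:
move_arm(
  series=[
    [[2,-4.2,2.2,0,0,0,0.7],[2,-4.2,2.2,0,0,0,0.7],[2,-4.2,2.2,0,0,0,0.7],[1.8,-4.1,2.2,0,0,0,0.7],[0,0,0,0,0,7.7,0.7],[0,0,0,0,0,7.7,0.7],[0,0,0,0,0,0,0.7],[0,0,0,0,0,0,0.7]],
  ],
)

```text
time_s: 14.85
tcp_pos: [0.6003, 0.0667, 0.1004]
ee_rot: [[-0.265, -0.964, -0.0], [-0.964, 0.265, -0.0], [0.0, 0.0, -1.0]]
wrist_force: [-0.4, -0.8, 1.0]
gripper_width: 0.851
```

Request:
move_arm(
  series=[
    [[-0.2,0.2,3.5,0,0,0,0.7],[0,0,3.5,0,0,0,0.7],[0,0,1.5,0,0,0,0.7],[0,0,0.7,0,0,0,0.7],[0,0,0,0,0,0,0.7],[0,0,0,0,0,0,-1],[0,0,0,0,0,0,-1],[0,0,0,0,0,0,-1],[0,0,0,0,0,0,-1]],
  ],
)

```text
time_s: 15.98
tcp_pos: [0.599, 0.0702, 0.0088]
ee_rot: [[-0.265, -0.964, 0.0], [-0.964, 0.265, 0.0], [-0.0, -0.0, -1.0]]
wrist_force: [-0.4, -1.2, 1.7]
gripper_width: 0.483
```

Request:
move_arm(
  series=[
    [[0,0,-2,0,0,0,-1],[0,0,-4,0,0,0,-1],[0,0,-4,0,0,-7.1,-1],[0,0,0,0,0,-7.1,-1],[-4,2.1,0,0,0,0,-1],[-4,2.1,0,0,0,0,-1],[-4,2.1,0,0,0,0,-1],[-4,2.1,0,0,0,0,-1],[-4,2.1,0,0,0,0,-1],[0,0,0,0,0,0,-1]],
  ],
)

```text
time_s: 17.23
tcp_pos: [0.4967, 0.2746, 0.1083]
ee_rot: [[-0.017, -1.0, -0.0], [-1.0, 0.017, 0.0], [-0.0, 0.0, -1.0]]
wrist_force: [-0.4, -0.2, -0.5]
gripper_width: 0.477
```

Run:
```python
from h import *
s=st(); R=s["ee_rot"]; print(R.round(3)); print("to slot cm",(R.T@(np.array([.496,.275,.0105])-s["tcp_pos"])*100).round(2))
c=cam("scene"); cv2.imwrite("pics/s2.png",cv2.resize(c["color"][80:260,180:440],None,fx=3,fy=3,interpolation=2))
```

```text
t 17.23 tcp [0.4967 0.2746 0.1083] F [-0.4 -0.2 -0.5] g 0.477
[[-0.017 -1.    -0.   ]
 [-1.     0.017  0.   ]
 [-0.     0.    -1.   ]]
to slot cm [-0.03  0.07  9.78]
```

View pics/s2.png

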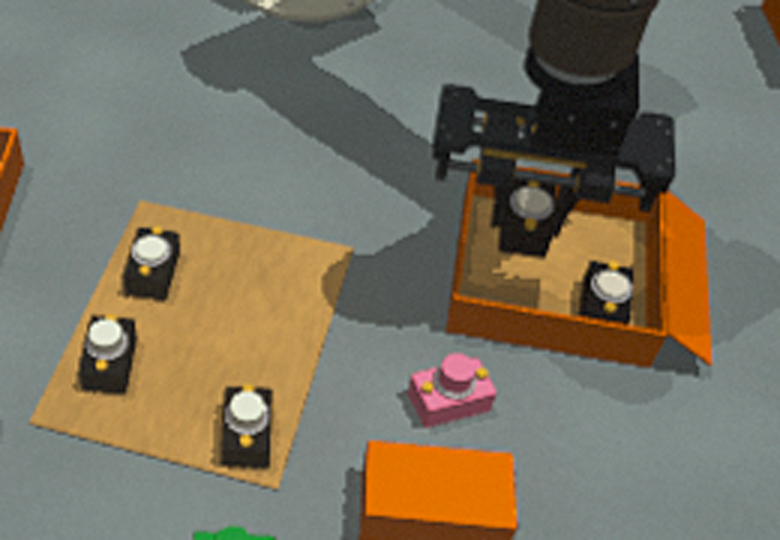

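Request:
move_arm(
  series=[
    [[0,0.05,3.5,0,0,0,-1],[0,0,3.5,0,0,0,-1],[0,0,1.8,0,0,0,-1],[0,0,0.5,0,0,0,-1],[0,0,0.3,0,0,0,-1],[0,0,0.2,0,0,0,-1],[0,0,0,0,0,0,-1]],
  ],
)

```text
time_s: 18.15
tcp_pos: [0.4978, 0.2725, 0.0111]
ee_rot: [[-0.021, -1.0, 0.001], [-1.0, 0.021, 0.001], [-0.001, -0.001, -1.0]]
wrist_force: [-1.2, -0.4, -0.5]
gripper_width: 0.479
```

Request:
move_arm(
  series=[
    [[-0.3,0.1,0,0,0,0,-1],[0,0,0.15,0,0,0,-1],[0,0,0,0,0,0,-1]],
  ],
)

```text
time_s: 18.52
tcp_pos: [0.497, 0.276, 0.0099]
ee_rot: [[-0.02, -1.0, 0.001], [-1.0, 0.02, 0.001], [-0.001, -0.001, -1.0]]
wrist_force: [-1.9, 0.9, 4.0]
gripper_width: 0.482
```

Touching the floor. Release to ~50 mm and rise.

Request:
move_arm(
  series=[
    [[0,0,0,0,0,0,0.15],[0,0,0,0,0,0,0.15],[0,0,0,0,0,0,0.15],[0,0,-1,0,0,0,0.15],[0,0,-3,0,0,0,0.15],[0,0,-5,0,0,0,0.15],[0,0,-4,0,0,0,0.7],[0,0,0,0,0,0,0.7]],
  ],
)

```text
time_s: 19.52
tcp_pos: [0.4986, 0.277, 0.1437]
ee_rot: [[-0.02, -1.0, 0.007], [-1.0, 0.02, 0.006], [-0.006, -0.007, -1.0]]
wrist_force: [-1.3, -0.0, -0.1]
gripper_width: 0.72
```

Run:
```python
from h import *
s=st(); R=s["ee_rot"]; print(R.round(3)); 
c=cam("top"); P,o=studs(c,.42,.76,-.14,.14)
for q in o: print(np.round(q,4))
c=cam("scene"); cv2.imwrite("pics/s3.png",cv2.resize(c["color"][80:260,180:440],None,fx=3,fy=3,interpolation=2))
```

```text
t 19.52 tcp [0.4986 0.277  0.1437] F [-1.3 -0.  -0.1] g 0.720
[[-0.02  -1.     0.007]
 [-1.     0.02   0.006]
 [-0.006 -0.007 -1.   ]]
[0.7004 0.0627 8.8711 0.0522]
[ 0.6491 -0.0766  5.8975  0.0519]
[ 0.5335 -0.065   0.893   0.0525]
```

View pics/s3.png

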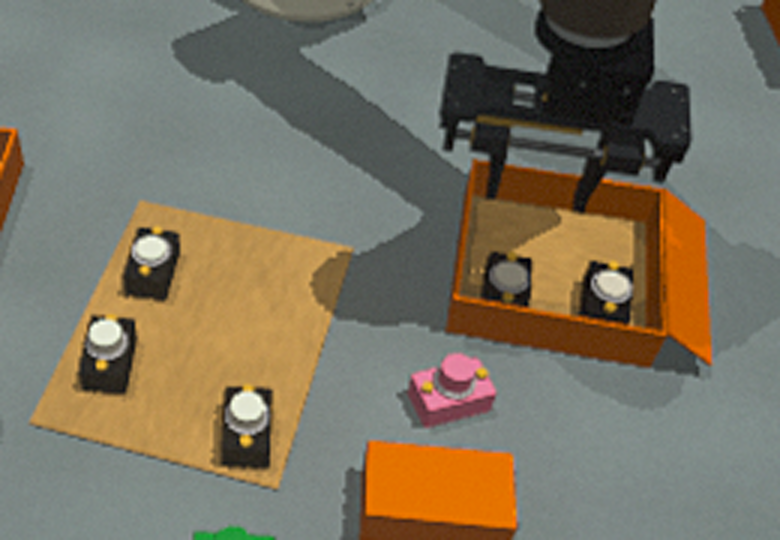

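Request:
move_arm(
  series=[
    [[0,0,0,0,0,-2.1,0.7],[5.7,-0.5,0,0,0,0,0.7],[5.7,-0.5,0,0,0,0,0.7],[5.7,-0.5,0,0,0,0,0.7],[5.7,-0.5,0,0,0,0,0.7],[5.7,-0.5,2,0,0,0,0.7],[5.7,-0.5,2,0,0,0,0.7],[0,0,0,0,0,0,0.7],[0,0,0,0,0,0,0.7]],
  ],
)

```text
time_s: 20.75
tcp_pos: [0.5317, -0.0664, 0.0982]
ee_rot: [[0.016, -1.0, -0.002], [-1.0, -0.016, -0.0], [0.0, 0.002, -1.0]]
wrist_force: [-0.4, 0.1, -0.1]
gripper_width: 0.848
```

Run:
```python
from h import *
s=st(); R=s["ee_rot"]; print(R.round(3)); print((R.T@(np.array([.5334,-.0645,.0085])-s["tcp_pos"])*100).round(2))
c=cam("top"); P,o=studs(c,.42,.76,-.14,.14)
for q in o: print(np.round(q,4))
```

```text
t 20.75 tcp [ 0.5317 -0.0664  0.0982] F [-0.4  0.1 -0.1] g 0.848
[[ 0.016 -1.    -0.002]
 [-1.    -0.016 -0.   ]
 [ 0.     0.002 -1.   ]]
[-0.19 -0.19  8.97]
[0.7005 0.0627 8.8577 0.0523]
[ 0.649  -0.0766  5.8333  0.0521]
```

Request:
move_arm(
  series=[
    [[-0.1,-0.1,3.5,0,0,0,0.7],[0,0,3.5,0,0,0,0.7],[0,0,1.4,0,0,0,0.7],[0,0,0.6,0,0,0,0.7],[0,0,0,0,0,0,0.7],[0,0,0,0,0,0,-1],[0,0,0,0,0,0,-1],[0,0,0,0,0,0,-1],[0,0,0,0,0,0,-1]],
  ],
)

```text
time_s: 21.92
tcp_pos: [0.5331, -0.0651, 0.0093]
ee_rot: [[0.016, -1.0, 0.0], [-1.0, -0.016, 0.0], [-0.0, -0.0, -1.0]]
wrist_force: [0.8, -0.5, 0.1]
gripper_width: 0.481
```

Request:
move_arm(
  series=[
    [[0,0,-2,0,0,0,-1],[0,0,-4,0,0,2.1,-1],[0,0,-4,0,0,0,-1],[-4.2,1.7,0,0,0,0,-1],[-4.2,1.7,0,0,0,0,-1],[-4.2,1.7,0,0,0,0,-1],[-4.2,1.7,0,0,0,0,-1],[-4.3,1.6,0,0,0,0,-1],[-4.3,1.7,0,0,0,0,-1],[-4.3,1.7,0,0,0,0,-1],[-4.3,1.6,0,0,0,0,-1],[0,0,0,0,0,0,-1]],
  ],
)

```text
time_s: 23.42
tcp_pos: [0.4053, 0.2801, 0.1089]
ee_rot: [[-0.017, -1.0, 0.0], [-1.0, 0.017, 0.001], [-0.001, -0.0, -1.0]]
wrist_force: [-0.1, -0.4, -0.9]
gripper_width: 0.479
```

Run:
```python
from h import *
s=st(); R=s["ee_rot"]; print(R.round(3)); print((R.T@(np.array([.406,.278,.0105])-s["tcp_pos"])*100).round(2))
c=cam("scene"); cv2.imwrite("pics/s4.png",cv2.resize(c["color"][80:260,180:440],None,fx=3,fy=3,interpolation=2))
```

```text
t 23.43 tcp [0.4053 0.2801 0.1089] F [-0.1 -0.4 -0.9] g 0.479
[[-0.017 -1.     0.   ]
 [-1.     0.017  0.001]
 [-0.001 -0.    -1.   ]]
[ 0.22 -0.07  9.84]
```

View pics/s4.png

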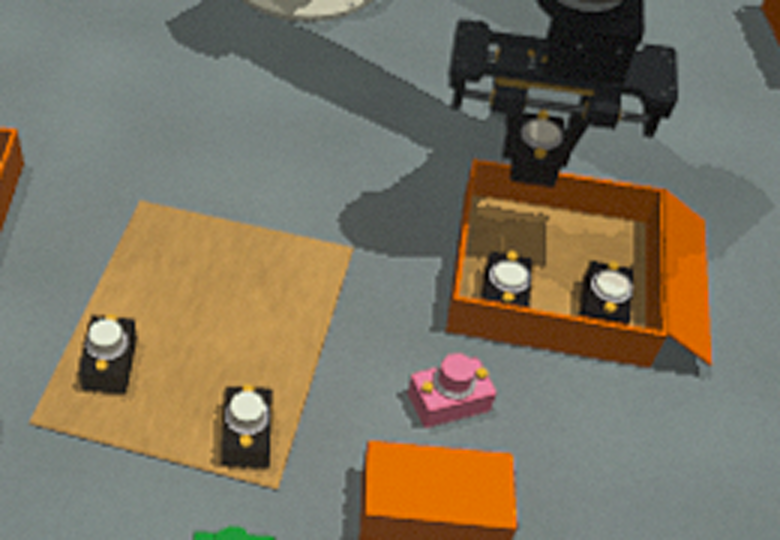

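Request:
move_arm(
  series=[
    [[0,0,3.5,0,0,0,-1],[0,0,3.5,0,0,0,-1],[0,0,1.8,0,0,0,-1],[0,0,0.5,0,0,0,-1],[0,0,0.3,0,0,0,-1],[0,0,0.2,0,0,0,-1],[0,0,0,0,0,0,-1]],
  ],
)

```text
time_s: 24.35
tcp_pos: [0.4064, 0.2778, 0.0116]
ee_rot: [[-0.021, -1.0, 0.001], [-1.0, 0.021, 0.001], [-0.001, -0.001, -1.0]]
wrist_force: [0.3, 0.2, -1.6]
gripper_width: 0.479
```

Request:
move_arm(
  series=[
    [[0,0,0.2,0,0,0,-1],[0,0,0,0,0,0,-1]],
  ],
)

```text
time_s: 24.6
tcp_pos: [0.4065, 0.2781, 0.0102]
ee_rot: [[-0.02, -1.0, 0.001], [-1.0, 0.02, 0.001], [-0.001, -0.001, -1.0]]
wrist_force: [-1.3, -1.3, 6.1]
gripper_width: 0.485
```

Request:
move_arm(
  series=[
    [[0,0,0,0,0,0,0.15],[0,0,0,0,0,0,0.15],[0,0,0,0,0,0,0.15],[0,0,-1,0,0,0,0.15],[0,0,-3,0,0,0,0.15],[0,0,-5,0,0,0,0.15],[0,0,-4,0,0,0,0.7],[3.5,-5,0,0,0,-2,0.7],[3.5,-5,0,0,0,-2,0.7],[3.5,-5,0,0,0,-2,0.7],[0,0,0,0,0,0,0.7]],
  ],
)

```text
time_s: 25.98
tcp_pos: [0.5603, 0.1724, 0.1391]
ee_rot: [[0.079, -0.997, 0.001], [-0.997, -0.079, -0.0], [0.0, -0.001, -1.0]]
wrist_force: [-0.3, -0.1, -0.1]
gripper_width: 0.841
```

Run:
```python
from h import *
s=st(); R=s["ee_rot"]; print(R.round(3)); print((R.T@(np.array([.7004,.063,.0085])-s["tcp_pos"])*100).round(2))
c=cam("top"); P,o=studs(c,.42,.76,-.14,.14)
for q in o: print(np.round(q,4))
c=cam("scene"); cv2.imwrite("pics/s5.png",cv2.resize(c["color"][80:260,180:440],None,fx=3,fy=3,interpolation=2))
```

```text
t 25.98 tcp [0.5603 0.1724 0.1391] F [-0.3 -0.1 -0.1] g 0.841
[[ 0.079 -0.997  0.001]
 [-0.997 -0.079 -0.   ]
 [ 0.    -0.001 -1.   ]]
[ 12.01 -13.1   13.07]
[0.7005 0.0627 8.8051 0.0522]
[ 0.649  -0.0766  5.8959  0.052 ]
```

View pics/s5.png

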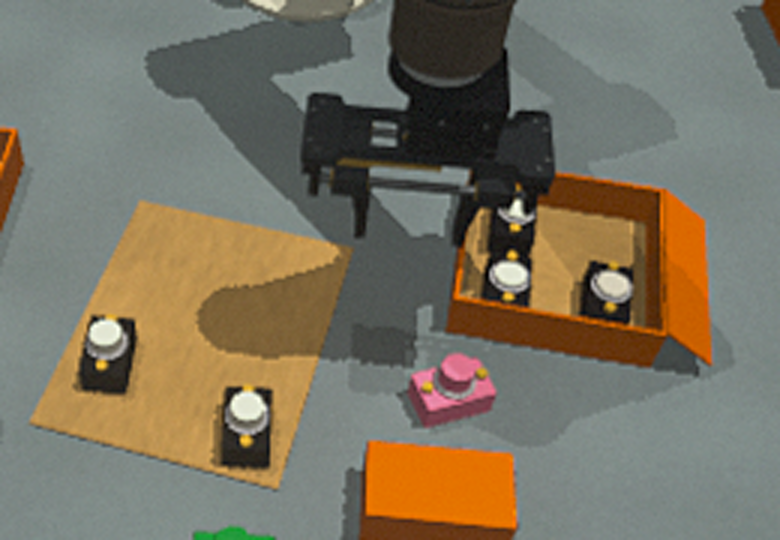

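Request:
move_arm(
  series=[
    [[0,0,0,0,0,-4.2,0.7],[4.3,-4.1,1,0,0,0,0.7],[4.3,-4,1,0,0,0,0.7],[4.3,-4,1,0,0,0,0.7],[0,0,1,0,0,0,0.7],[0,0,0,0,0,0,0.7],[0,0,0,0,0,0,0.7]],
  ],
)

```text
time_s: 26.95
tcp_pos: [0.6965, 0.0679, 0.1001]
ee_rot: [[0.159, -0.987, 0.001], [-0.987, -0.159, 0.0], [-0.0, -0.001, -1.0]]
wrist_force: [0.3, 0.6, 0.8]
gripper_width: 0.852
```

Run:
```python
from h import *
s=st(); R=s["ee_rot"]; print(R.round(3)); print((R.T@(np.array([.7004,.063,.0085])-s["tcp_pos"])*100).round(2))
```

```text
t 26.95 tcp [0.6965 0.0679 0.1001] F [0.3 0.6 0.8] g 0.852
[[ 0.159 -0.987  0.001]
 [-0.987 -0.159  0.   ]
 [-0.    -0.001 -1.   ]]
[ 0.55 -0.31  9.16]
```

Request:
move_arm(
  series=[
    [[0.5,-0.2,3.5,0,0,0,0.7],[0,0,3.5,0,0,0,0.7],[0,0,1.5,0,0,0,0.7],[0,0,0.6,0,0,0,0.7],[0,0,0,0,0,0,0.7],[0,0,0,0,0,0,-1],[0,0,0,0,0,0,-1],[0,0,0,0,0,0,-1],[0,0,0,0,0,0,-1]],
  ],
)

```text
time_s: 28.08
tcp_pos: [0.7001, 0.0617, 0.0083]
ee_rot: [[0.156, -0.988, 0.0], [-0.988, -0.156, 0.0], [-0.0, -0.0, -1.0]]
wrist_force: [-0.9, 0.4, 0.2]
gripper_width: 0.483
```

Request:
move_arm(
  series=[
    [[0,0,-2,0,0,0,-1],[0,0,-4,0,0,2,-1],[0,0,-4,0,0,2.1,-1],[4.1,2.7,0,0,0,0,-1],[4.1,2.7,0,0,0,0,-1],[4.1,2.7,0,0,0,0,-1],[4.1,2.7,0,0,0,0,-1],[4.1,2.7,0,0,0,0,-1],[4.1,2.7,0,0,0,0,-1],[4.1,2.7,0,0,0,0,-1],[0,0,0,0,0,0,-1]],
  ],
)

```text
time_s: 29.45
tcp_pos: [0.5345, -0.243, 0.1093]
ee_rot: [[0.081, -0.997, 0.001], [-0.997, -0.081, -0.0], [0.0, -0.001, -1.0]]
wrist_force: [0.0, 0.6, -0.6]
gripper_width: 0.474
```

Run:
```python
from h import *
s=st(); R=s["ee_rot"]; print(R.round(3)); print((R.T@(np.array([.469,-.3746,.0105])-s["tcp_pos"])*100).round(2))
```

```text
t 29.45 tcp [ 0.5345 -0.243   0.1093] F [ 0.   0.6 -0.6] g 0.474
[[ 0.081 -0.997  0.001]
 [-0.997 -0.081 -0.   ]
 [ 0.    -0.001 -1.   ]]
[12.58  7.6   9.88]
```

Request:
move_arm(
  series=[
    [[4.2,2.5,0,0,0,0,-1],[4.2,2.5,0,0,0,0,-1],[4.2,2.6,0,0,0,0,-1],[0,0,0,0,0,0,-1],[0,0,0,0,0,0,-1]],
  ],
)

```text
time_s: 30.08
tcp_pos: [0.4718, -0.3721, 0.1086]
ee_rot: [[0.086, -0.996, 0.001], [-0.996, -0.086, -0.0], [0.0, -0.001, -1.0]]
wrist_force: [-0.3, 0.3, -1.2]
gripper_width: 0.476
```

Run:
```python
from h import *
s=st(); R=s["ee_rot"]; print(R.round(3)); print((R.T@(np.array([.469,-.3746,.0105])-s["tcp_pos"])*100).round(2))
c=cam("scene"); cv2.imwrite("pics/s6.png",cv2.resize(c["color"][80:260,60:320],None,fx=3,fy=3,interpolation=2))
```

```text
t 30.07 tcp [ 0.4718 -0.3721  0.1086] F [-0.3  0.3 -1.2] g 0.476
[[ 0.086 -0.996  0.001]
 [-0.996 -0.086 -0.   ]
 [ 0.    -0.001 -1.   ]]
[0.22 0.31 9.81]
```

View pics/s6.png

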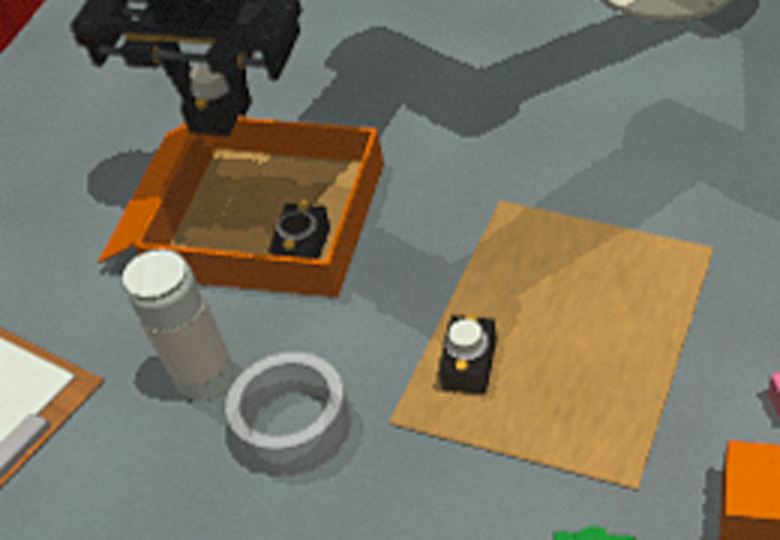

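Request:
move_arm(
  series=[
    [[0.1,0.2,3.5,0,0,0,-1],[0,0,3.5,0,0,0,-1],[0,0,1.8,0,0,0,-1],[0,0,0.5,0,0,0,-1],[0,0,0.3,0,0,0,-1],[0,0,0.2,0,0,0,-1],[0,0,0.1,0,0,0,-1],[0,0,0,0,0,0,-1]],
  ],
)

```text
time_s: 31.12
tcp_pos: [0.4695, -0.3737, 0.0095]
ee_rot: [[0.085, -0.996, 0.001], [-0.996, -0.085, -0.0], [0.0, -0.001, -1.0]]
wrist_force: [0.1, -0.2, -1.1]
gripper_width: 0.477
```

Request:
move_arm(
  series=[
    [[0,0,0.1,0,0,0,-1],[0,0,0,0,0,0,-1]],
  ],
)

```text
time_s: 31.38
tcp_pos: [0.4696, -0.3738, 0.0092]
ee_rot: [[0.086, -0.996, 0.001], [-0.996, -0.086, -0.001], [0.001, -0.001, -1.0]]
wrist_force: [-1.8, 1.8, 6.2]
gripper_width: 0.481
```

Request:
move_arm(
  series=[
    [[0,0,0,0,0,0,0.15],[0,0,0,0,0,0,0.15],[0,0,0,0,0,0,0.15],[0,0,-1,0,0,0,0.15],[0,0,-3,0,0,0,0.15],[0,0,-5,0,0,0,0.15],[0,0,-4,0,0,-1.1,0.7],[-4.7,-3.4,0,0,0,0,0.7],[-4.7,-3.4,0,0,0,0,0.7],[-4.7,-3.4,0,0,0,0,0.7],[-4.7,-3.4,0,0,0,0,0.7],[0,0,0,0,0,0,0.7]],
  ],
)

```text
time_s: 32.88
tcp_pos: [0.587, -0.1691, 0.1387]
ee_rot: [[0.11, -0.994, 0.002], [-0.994, -0.11, -0.0], [0.0, -0.002, -1.0]]
wrist_force: [-0.1, -1.4, 0.5]
gripper_width: 0.848
```

Run:
```python
from h import *
c=cam("top"); P,o=studs(c,.42,.76,-.14,.14)
for q in o: print(np.round(q,4))
s=st(); R=s["ee_rot"]; print(R.round(3)); print((R.T@(np.array([.6488,-.0762,.0085])-s["tcp_pos"])*100).round(2))
cv2.imwrite("pics/t7.png",cv2.resize(c["color"][120:300,180:440],None,fx=3,fy=3,interpolation=2))
```

```text
t 32.92 tcp [ 0.5858 -0.1706  0.1385] F [ 0.  -0.1 -0.9] g 0.852
[[ 0.108 -0.994  0.001]
 [-0.994 -0.108 -0.   ]
 [ 0.    -0.001 -1.   ]]
[-8.71 -7.27 13.01]
```

View pics/t7.png

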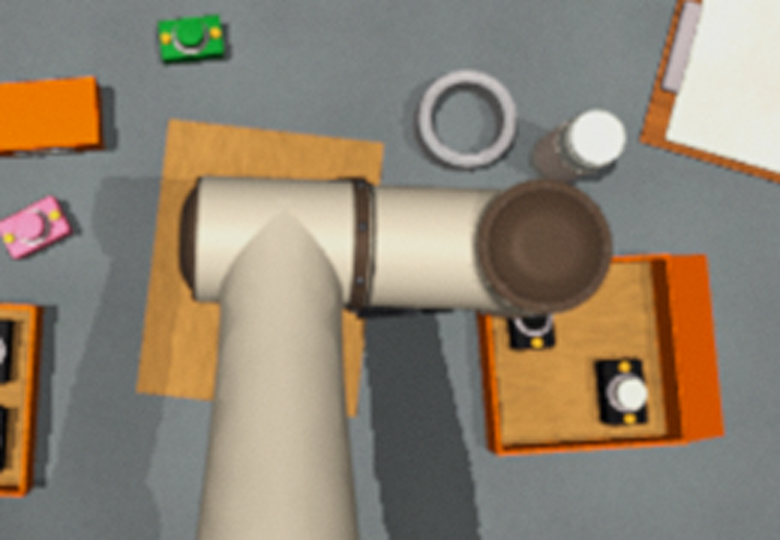

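Request:
move_arm(
  series=[
    [[-4.3,-3.6,0,0,0,0,0.7],[-4.3,-3.6,2,0,0,0,0.7],[0,0,2,0,0,0,0.7],[0,0,0,0,0,0,0.7],[0,0,0,0,0,0,0.7]],
  ],
)

```text
time_s: 33.55
tcp_pos: [0.6477, -0.0807, 0.0991]
ee_rot: [[0.103, -0.995, 0.001], [-0.995, -0.103, -0.0], [0.0, -0.001, -1.0]]
wrist_force: [0.1, 0.0, 0.5]
gripper_width: 0.851
```

Run:
```python
from h import *
s=st(); R=s["ee_rot"]; print(s["joints"].round(1),R.round(3)); print((R.T@(np.array([.6488,-.0762,.0085])-s["tcp_pos"])*100).round(2))
c=cam("scene"); 
im=c["color"].copy()
for p in [(.6488,-.0762,.059)]:
    u=proj(c,p); print(u.round(1))
cv2.imwrite("pics/s8.png",cv2.resize(c["color"][80:260,60:320],None,fx=3,fy=3,interpolation=2))
```

```text
t 33.55 tcp [ 0.6477 -0.0807  0.0991] F [0.1 0.  0.5] g 0.851
[  7.1  30.5  -4.5   0.  -55.   88.8] [[ 0.103 -0.995  0.001]
 [-0.995 -0.103 -0.   ]
 [ 0.    -0.001 -1.   ]]
[-0.44 -0.15  9.06]
[214.7 188.7]
```

View pics/s8.png

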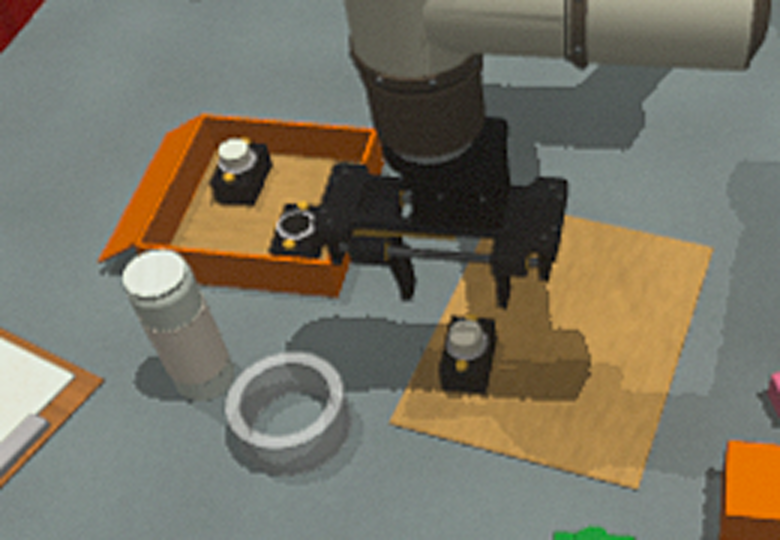

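Request:
move_arm(
  series=[
    [[-0.4,-0.1,3.5,0,0,0,0.7],[0,0,3.5,0,0,0,0.7],[0,0,1.4,0,0,0,0.7],[0,0,0.6,0,0,0,0.7],[0,0,0,0,0,0,0.7],[0,0,0,0,0,0,-1],[0,0,0,0,0,0,-1],[0,0,0,0,0,0,-1],[0,0,0,0,0,0,-1]],
  ],
)

```text
time_s: 34.72
tcp_pos: [0.6483, -0.0754, 0.0083]
ee_rot: [[0.105, -0.994, 0.0], [-0.994, -0.105, -0.0], [0.0, -0.0, -1.0]]
wrist_force: [0.1, -0.7, 0.7]
gripper_width: 0.482
```

Request:
move_arm(
  series=[
    [[0,0,-2,0,0,0,-1],[0,0,-4,0,0,1.2,-1],[0,0,-4,0,0,0,-1],[3.2,3.4,0,0,0,0,-1],[3.2,3.4,0,0,0,0,-1],[3.2,3.4,0,0,0,0,-1],[3.2,3.4,0,0,0,0,-1],[3.2,3.4,0,0,0,0,-1],[3.2,3.4,0,0,0,0,-1],[0,0,0,0,0,0,-1],[0,0,0,0,0,0,-1]],
  ],
)

```text
time_s: 36.1
tcp_pos: [0.461, -0.2837, 0.108]
ee_rot: [[0.083, -0.997, 0.0], [-0.997, -0.083, 0.0], [-0.0, -0.0, -1.0]]
wrist_force: [-0.1, -0.4, -1.5]
gripper_width: 0.482
```

Run:
```python
from h import *
s=st(); R=s["ee_rot"]; print(R.round(3)); print((R.T@(np.array([.461,-.284,.0105])-s["tcp_pos"])*100).round(2))
c=cam("scene"); cv2.imwrite("pics/s9.png",cv2.resize(c["color"][80:260,60:320],None,fx=3,fy=3,interpolation=2))
```

```text
t 36.10 tcp [ 0.461  -0.2837  0.108 ] F [-0.1 -0.4 -1.5] g 0.482
[[ 0.083 -0.997  0.   ]
 [-0.997 -0.083  0.   ]
 [-0.    -0.    -1.   ]]
[ 0.03 -0.    9.75]
```

View pics/s9.png

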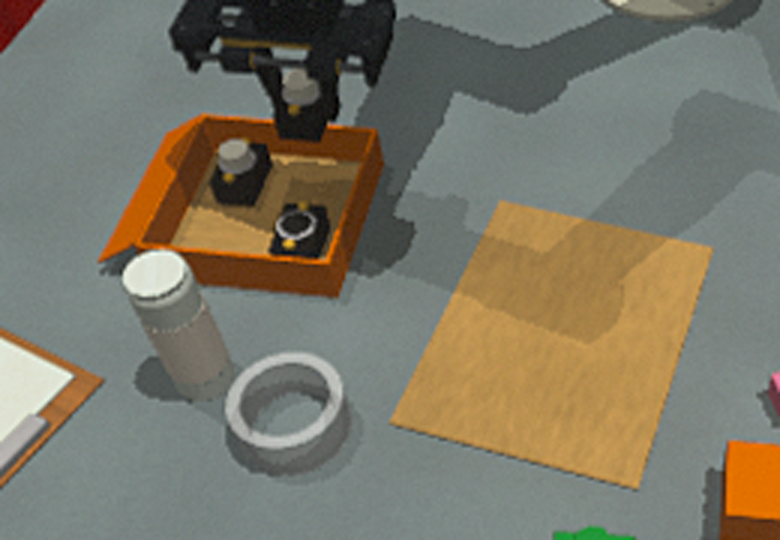

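Request:
move_arm(
  series=[
    [[0,0,3.5,0,0,0,-1],[0,0,3.5,0,0,0,-1],[0,0,1.8,0,0,0,-1],[0,0,0.5,0,0,0,-1],[0,0,0.3,0,0,0,-1],[0,0,0.2,0,0,0,-1],[0,0,0.1,0,0,0,-1],[0,0,0,0,0,0,-1]],
  ],
)

```text
time_s: 37.15
tcp_pos: [0.4611, -0.2838, 0.0094]
ee_rot: [[0.084, -0.996, 0.001], [-0.996, -0.084, -0.0], [0.0, -0.001, -1.0]]
wrist_force: [-0.6, -0.1, -0.9]
gripper_width: 0.484
```

Request:
move_arm(
  series=[
    [[0,0,0.1,0,0,0,-1],[0,0,0,0,0,0,-1]],
  ],
)

```text
time_s: 37.4
tcp_pos: [0.4612, -0.2838, 0.0092]
ee_rot: [[0.084, -0.996, 0.001], [-0.996, -0.084, -0.0], [0.0, -0.001, -1.0]]
wrist_force: [-1.2, 1.4, 5.7]
gripper_width: 0.48
```

Request:
move_arm(
  series=[
    [[0,0,0,0,0,0,0.15],[0,0,0,0,0,0,0.15],[0,0,0,0,0,0,0.15],[0,0,-1,0,0,0,0.15],[0,0,-3,0,0,0,0.15],[0,0,-5,0,0,0,0.15],[0,0,-5,0,0,0,0.15],[-5,0,-3,0,0,0,0.15],[-5,0,0,0,0,0,0.15],[-5,0,0,0,0,0,0.15],[-5,0,0,0,0,0,0.15],[-5,0,0,0,0,0,0.15]],
  ],
)

```text
time_s: 38.9
tcp_pos: [0.4397, -0.0331, 0.1789]
ee_rot: [[0.084, -0.996, 0.002], [-0.996, -0.084, 0.0], [-0.0, -0.002, -1.0]]
wrist_force: [0.9, 1.2, -0.5]
gripper_width: 0.575
```

Request:
move_arm(
  series=[
    [[0,0,0,0,0,0,0.15],[0,0,0,0,0,0,0.15]],
  ],
)

```text
time_s: 39.15
tcp_pos: [0.44, -0.0346, 0.1785]
ee_rot: [[0.085, -0.996, 0.001], [-0.996, -0.085, -0.0], [0.0, -0.001, -1.0]]
wrist_force: [0.7, -0.3, 0.4]
gripper_width: 0.58
```

Run:
```python
from h import *
st()
c=cam("top"); 
for b in ((.34,.58,.20,.45),(.38,.64,-.46,-.20)):
    print([np.round(q,4) for q in studs(c,*b,z=.041)[1]])
cv2.imwrite("pics/t10.png",c["color"])
c=cam("scene"); a=c["color"]; cv2.imwrite("pics/s10.png",np.hstack([cv2.resize(a[110:190,90:190],None,fx=4,fy=4,interpolation=2),cv2.resize(a[125:205,325:425],None,fx=4,fy=4,interpolation=2)]))
```

```text
t 39.15 tcp [ 0.44   -0.0346  0.1785] F [ 0.7 -0.3  0.4] g 0.580
[array([ 0.497 ,  0.2756, -1.2065,  0.0524]), array([ 0.4899,  0.3699, -3.5948,  0.0523]), array([ 0.4066,  0.2776, -1.1277,  0.0527])]
[array([ 0.5446, -0.2803,  6.1499,  0.0523]), array([ 0.4709, -0.3736,  4.9339,  0.0531]), array([ 0.4623, -0.284 ,  4.5693,  0.0525])]
```

View pics/t10.png

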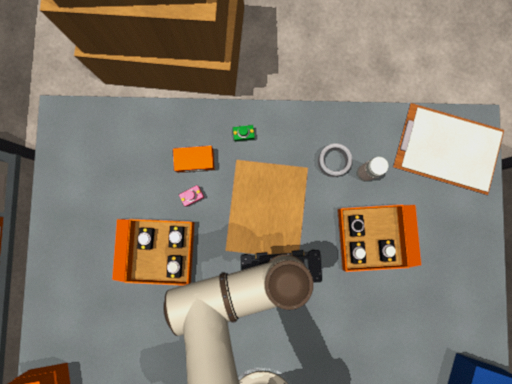

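View pics/s10.png

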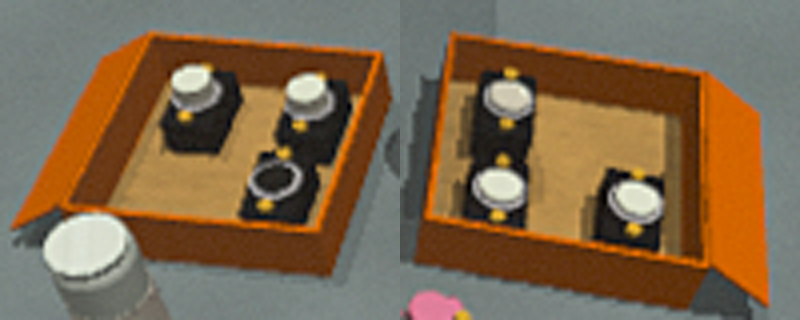

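```bash
python3 -c "
from station import r
print(r.finish_job())"
```

```text
the job is handed in; nothing more can be done
None
```

All four loose switches on the sheet are tested and sorted, and the job is handed in at about 39 s of the 208 s allowed. The fifth switch was absent.

- **Test:** I pressed each button to its solid stop and let go. Two stayed in, the ones that started at about (0.599, 0.069) and (0.533, -0.065). Two sprang back, from about (0.700, 0.063) and (0.649, -0.076). The force felt on letting go and the camera pictures gave the same answer for each.
- **Stock carton:** the two latching switches lie beside the known good one, with all three buttons still in.
- **Reject carton:** the two failing switches lie beside the broken one, with their buttons out.
- **Last checks:** the sheet is empty, and each moved switch is flat on its carton's floor in its own corner, within about 2 mm of where I set it down. The stocked and broken switches have not moved, and nothing else on the bench looks disturbed. The arm was clear of everything at hand-in.
- **Disturbances:** I saw no knocked switch and no slipped grip. No check failed or disagreed.

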